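# Make up a collection kit and a smear kit

## Task

Make up the two kits from the stock spread about the front of the bench, one thing to a compartment: in the tray with two compartments lay a swab tube lengthwise in the narrow one and stand the specimen cup in the broad one (the cup at the front of the bench, not the one at the back by the pump bottle); in the tray with three compartments lay the other swab tube lengthwise in the long narrow one, stand the small brown bottle in the small compartment farther from you and put the coverslip box in the small one nearer to you. The tubes must lie flat on the tray floor and the cup, bottle and box must stand upright on it; let go of everything.

Things in the scene. Friction and masses are not known exactly. Their poses are not given: they have to be found in the camera images.
- tray_two: fixed grey tray, 116 (x) by 164 mm (y), rim 13 high, walls and dividers 4 thick, as high as the rim, floor 3 above the worktop. Origin: centre of its underside; x away from the robot (yaw within 0.25 rad), y left, z up. Two compartments (x by y inside): narrow 108 by 66 mm, centre x 0, y +45 mm; broad 108 by 86 mm, centre x 0, y -35 mm. Overhead, from 0.45 m up: cabinet doors at world x 0.59, handles to 0.56
- tray_three: fixed grey tray, 116 (x) by 164 mm (y), rim 13 high, walls and dividers 4 thick, as high as the rim, floor 3 above the worktop. Origin: centre of its underside; x away from the robot (yaw within 0.25 rad), y left, z up. Three compartments (x by y inside): long narrow 108 by 66 mm, centre x 0, y -45 mm; two small, 52 by 86 mm each: farther, centre x +28, y +35 mm; nearer, centre x -28, y +35 mm.
- swab_a: white capped swab tube lying on its side, 84 mm long, 11 mm thick; it and the other swab tube are alike and interchangeable. Origin: middle of its length, on its underside as it lies at the start (its centre line is 5.5 mm above); y runs along the tube, z up. Pinch it across the tube at the middle of its length. About 15 g
- swab_b: white capped swab tube lying on its side, 84 mm long, 11 mm thick; it and the other swab tube are alike and interchangeable. Origin: middle of its length, on its underside as it lies at the start (its centre line is 5.5 mm above); y runs along the tube, z up. Pinch it across the tube at the middle of its length. About 15 g
- cup: round specimen cup at the front of the bench, with a white screw lid (fixed on), standing, 72 mm high; lid 62 mm across (z 60 to 72 mm), body tapering from 56 mm across below the lid to 48 mm at the foot. Origin: centre of its underside, z up the axis. Grip it across the lid or the body. About 50 g
- oil_bottle: small brown bottle with a black cap (fixed on), standing, 60 mm high; body 26 mm across up to z 46 mm, cap 18 mm across above. Origin: centre of its underside, z up the axis. Grip it across the body. About 50 g
- coverslip_box: small square coverslip box with a yellow lid (fixed on), 32 x 32 mm, 17 mm high. Origin: centre of its underside, z up, x and y square to its sides. Grip it across two opposite sides. About 40 g

How it is judged:
By the outcome, as a careful person would: the job done as asked, in the order asked, and still so for the second after the job is handed in, with the robot touching nothing.
It also fails if it takes over 125 s, if anything falls off the work surface, if the arm or the gripper's body presses on something with over 40 N, if the wrist force passes 120 N, or if a joint passes its speed limit or range.

## Robot

A 6-joint arm with a two-finger parallel gripper is mounted at the origin on a cart in front of the work surface, level with it; the furniture and walls round the work are solid. World frame = base frame: x ahead of the robot, y to its left, z up, the work surface at z = 0. Lengths are in m, angles in degrees, forces in N, time in s.
With the tool pointing down it reaches from about 0.35 to 0.975 m from the base axis. Payload 4.9 kg.
Tool frame: the origin (TCP) lies at the very end of the fingers, on their centre line; the grasp point (between the pads) lies 19 mm behind it; z points along the fingers, y is the line along which they close (so a half turn about z gives the same grasp; the last joint's range is limited). The gripper opens to 85 mm and grips with 20 to 120 N. Pads are 22 mm wide; open, the fingers measure 114 mm over their backs; the gripper's body (76 mm by 85 mm) begins 54 mm behind the grasp point. The pads swing forward as they close: fully open they stand 13 mm farther back than shut.
Start: joints at [-81.532, 3.019, 92.412, -0, 84.569, -6.818], TCP at [0.165, -0.603, 0.231] pointing down, gripper open.
Joint ranges: [-172.51, 172.51], [-57.92, 126.97], [3.15, 148.05], [-58.71, 238.71], [5.1, 150.11], [-179.66, 179.66]. Speed limits (degrees/s): [147.25, 147.25, 180, 180, 180, 180].

## Interface

Orientations are given as [roll, pitch, yaw] about the fixed x, y, z axes, in that order (R = Rz(yaw) Ry(pitch) Rx(roll)).
In Python, from bench import ctrl, optics, ticket gives the robot as it stands.
- The arm moves only by the shell command python3 -m handwheel 'ROWS' [FORCE]. ROWS is a JSON object of lists of equal length, an entry for each row: "grip": the closure in counts, from 0 (fully open) to 255 (shut); "slide": the shift along the world's x, y, z in m, a list of three; "turn": the turn about the world's z in degrees. A call has 1 to 10 rows; each row shifts and turns the commanded pose from where the row before left it; what a row does not reach is not made up. A row lasts 1/10 s, in which the tool goes at most 50 mm and 8.59 degrees, less where a joint would pass 70% of its speed; a pose out of reach is approached as far as the arm can. A call is refused whole if a number of a shift passes 0.05 or a number of a turn 8.59, either way. A call with a gripper value outside its range is refused whole. The fingers move at their own pace and stop on an object; FORCE is the grip in N (left out, the last holds). Time passes only in rows, so rows that do not move let the fingers close. It gives the time, the measured TCP pose, the force, the opening and the grip force at its end, in the units of the state.
- ctrl.get_state(): the state, without advancing time (a new reading comes with each control period).
- optics.read_camera(name): name is "scene" or "top" or "wrist"; returns (picture, depth): 400x640x3 uint8, red, green, blue; 400x640 float32, m along the optical axis (not along the pixel's ray), 0 where there is no reading.
- optics.camera_params(name): a dict with "fx", "fy", "cx", "cy" (pixels), "dist" ([k1, k2, p1, p2, k3] as OpenCV has them; the pictures are not rectified), "R" (3x3) and "t" (3): a world point X has camera coordinates R X + t. Camera axes: x right, y down, z forward; pixel columns grow to the right and rows downward; lengths in m; the calibration is good to about 2 mm. A picture is of the moment at which its call begins: read the wrist's pose just before it. camera_params takes no time and is no camera call; for the wrist camera it gives the pose at the moment of the call.
- ticket.close_job(): hands the job in; it is judged then, once.
The state is a dict: "clock": time; "qpos": joint angles; "joint_velocities": joint speeds; "tau": joint torques, N m; "tool_pos": TCP position; "tcp_rot": TCP orientation; "wrist_force": force on the tool from outside, world axes, zero at the start; "moment": the same for the moment, N m; "finger_gap": finger opening in m; "gripper_force": force on a finger pad.
Only numpy, scipy, OpenCV 4.12 (cv2) and the standard library are available. Lean on these libraries where they do the work, as an engineer would, in place of code of your own. Each camera call takes 0.05 s, during which the arm holds its last target. There are 200 camera calls.

## Working session

There is one attempt and no reset: what is moved stays moved. The work goes in short steps, Python scripts to look and compute and a shell command to move; the robot and the scene stay as the last step left them, time stands still between calls to the robot, and variables do not carry over. Pictures are saved under pics/ and viewed, at most 14 in all, crops included, and the job is handed in when it is done.

```bash
mkdir -p pics; python3 - <<'E'
from bench import ctrl, optics
import cv2,numpy as np
s=ctrl.get_state();print(s)
for n in("scene","top"):
    p,d=optics.read_camera(n);cv2.imwrite(f"pics/{n}0.png",p[:,:,::-1]);np.savez(f"pics/{n}0.npz",p=p,d=d)
    c=optics.camera_params(n);print(n,c)
E
```

```text
{'clock': 0.0, 'qpos': array([-8.15324294e+01,  3.05697653e+00,  9.24933553e+01,  1.31929227e-04,
        8.45696108e+01, -6.81823287e+00]), 'joint_velocities': array([ 0.06329863, -0.00145195,  0.13167312,  0.01113171,  0.02241981,
        0.01630816]), 'tau': array([ 1.03084225e-03, -3.93681479e+01, -3.70174527e+01, -6.69498445e-05,
        7.09206535e-03, -2.36361177e-05]), 'tool_pos': array([ 0.16467755, -0.60225508,  0.23005292]), 'tcp_rot': array([-1.79880921e+02, -1.43699608e-02,  1.52857759e+01]), 'wrist_force': array([ 0.72151491, -0.58270987,  0.48032704]), 'moment': array([ 0.00842164,  0.03702933, -0.00312593]), 'gripper_force': 0.0, 'finger_gap': 0.0854465813975245}
scene {'fx': 432.21125105085827, 'fy': 432.21125105085827, 'cx': 321.36844089138657, 'cy': 201.30114745047223, 'dist': array([-0.07420494,  0.        ,  0.        ,  0.        ,  0.        ]), 'R': array([[-0.89716408, -0.4416263 , -0.00792573],
       [-0.30216077,  0.6267303 , -0.71826736],
       [ 0.32217305, -0.64200884, -0.69572206]]), 't': array([0.42748854, 0.13628596, 1.10255945])}
top {'fx': 379.83349200149246, 'fy': 379.83349200149246, 'cx': 323.8418973905778, 'cy': 195.03720729277097, 'dist': array([-0.04194807,  0.        ,  0.        ,  0.        ,  0.        ]), 'R': array([[ 0.02635878, -0.99962604, -0.00727967],
       [-0.99197574, -0.0252549 , -0.12388029],
       [ 0.12365011,  0.01048659, -0.99227047]]), 't': array([0.02457098, 0.47186073, 1.2471443 ])}
```

View pics/top0.png

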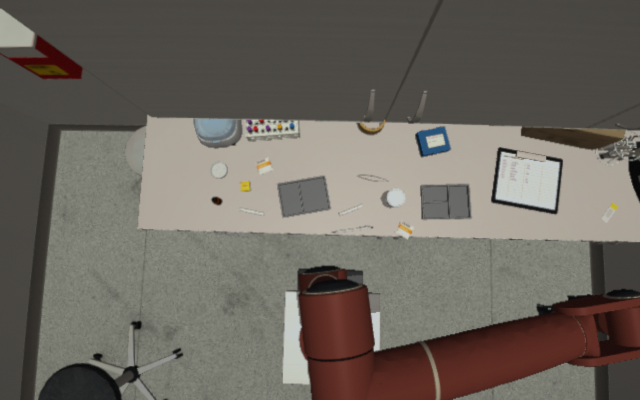

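View pics/scene0.png

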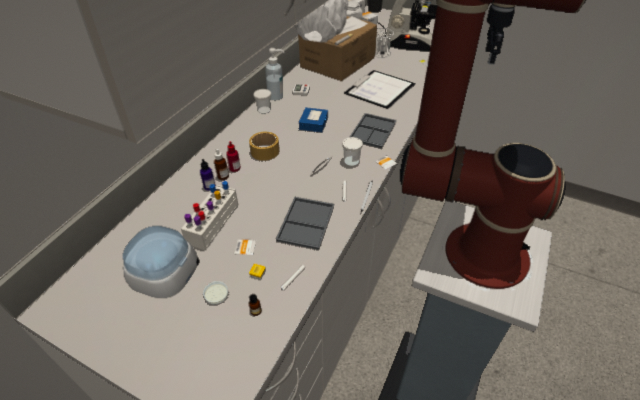

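```bash
cat > h.py <<'E'
import numpy as np,cv2
from bench import ctrl,optics
def ray(c,uv,z):
    K=np.array([[c['fx'],0,c['cx']],[0,c['fy'],c['cy']],[0,0,1]])
    q=cv2.undistortPoints(np.array(uv,float).reshape(-1,1,2),K,c['dist']).reshape(-1,2)
    d=np.c_[q,np.ones(len(q))]@c['R']; o=-c['R'].T@c['t']
    return o+d*((z-o[2])/d[:,2])[:,None]
E
python3 - <<'E'
from h import *
p=np.load('pics/top0.npz')['p'];c=optics.camera_params('top')
cv2.imwrite('pics/topc.png',cv2.resize(p[110:250,190:480],(0,0),fx=2.75,fy=2.75,interpolation=cv2.INTER_CUBIC)[:,:,::-1])
for n,uv,z in [('tube1',(252,212),.006),('tube2',(350,209),.006),('cup',(396,198),.072),('bottle',(217,201),.06),('box',(245,186),.017),('trayL',(304,196),.013),('trayR',(445,202),.013),('edge',(304,228),0),('edgeback',(304,118),0),('door handle',(372,90),.45)]:
    print(n,ray(c,[uv],z)[0].round(3))
E
```

```text
tube1 [0.409 0.281 0.006]
tube2 [ 0.428 -0.053  0.006]
cup [ 0.462 -0.198  0.072]
bottle [0.439 0.387 0.06 ]
box [0.497 0.307 0.017]
trayL [0.468 0.104 0.013]
trayR [ 0.46  -0.376  0.013]
edge [0.36  0.102 0.   ]
edgeback [0.747 0.114 0.   ]
door handle [ 0.668 -0.073  0.45 ]
```

View pics/topc.png

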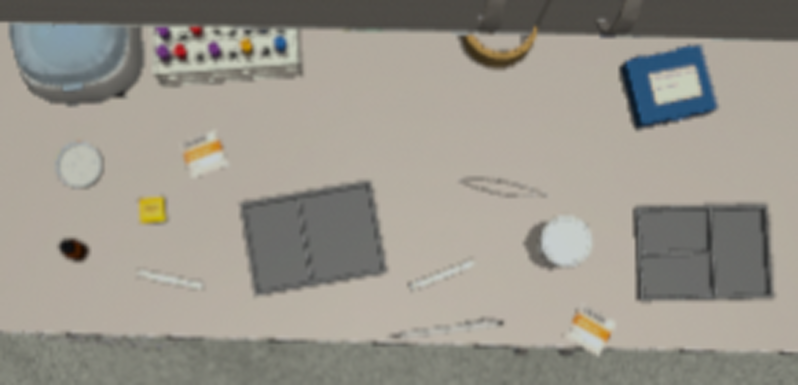

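```bash
cat > w.py <<'E'
import sys
from h import *
n=sys.argv[1]
c=optics.camera_params('wrist');p,d=optics.read_camera('wrist')
cv2.imwrite(f'pics/{n}.png',p[:,:,::-1]);np.savez(f'pics/{n}.npz',p=p,d=d,**c)
s=ctrl.get_state();print(s['clock'],s['tool_pos'].round(4),s['tcp_rot'].round(2))
o=-c['R'].T@c['t'];print('cam',o.round(3),c['R'][2].round(2),c['fx'])
E
python3 -m handwheel '{"grip":[0,0,0,0,0,0,0,0],"slide":[[0.03,0.026,0],[0.034,0.028,0],[0.034,0.028,0],[0.034,0.028,0],[0.034,0.028,0],[0.034,0.028,0],[0.034,0.028,0],[0.034,0.028,0]],"turn":[-2,-2,-2,-2,-2,-2,-2,-1]}'
python3 -m handwheel '{"grip":[0,0],"slide":[[0,0,0],[0,0,0]],"turn":[0,0]}'
python3 w.py w1
```

```text
clock: 0.9
tool_pos: [0.4338, -0.3793, 0.2308]
tcp_rot: [-180.0, 0.0, 0.2]
wrist_force: [0.7, -0.2, 0.2]
finger_gap: 0.0852
gripper_force: 0.0
clock: 1.1
tool_pos: [0.4331, -0.38, 0.2307]
tcp_rot: [-180.0, 0.1, 0.4]
wrist_force: [0.9, -0.8, -0.1]
finger_gap: 0.0852
gripper_force: 0.0
1.15 [ 0.4325 -0.3808  0.2308] [-1.7998e+02  5.0000e-02  3.2000e-01]
cam [ 0.513 -0.38   0.374] [-0.31 -0.   -0.95] 294.2459688632913
```

View pics/w1.png

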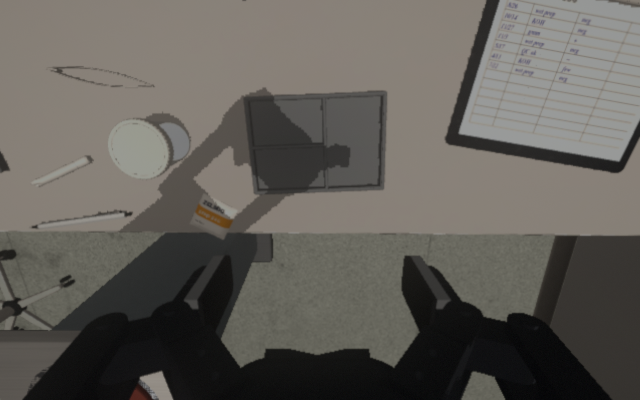

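The wrist view shows tray three with rim corners about (247,93), (386,92), (384,188), (254,192), cup lid at (139,147), tube 2 from (33,184) to (91,157).

```bash
python3 - <<'E'
from h import *
f=np.load('pics/w1.npz');c={k:f[k] for k in f};p=f['p']
q=ray(c,[(247,95),(386,92),(384,188),(254,192)],.013)
print(q.round(4),'centre',q.mean(0).round(4))
for a,b in((0,1),(3,2),(3,0),(2,1)):
    v=q[b]-q[a];print(np.hypot(*v[:2]).round(4),np.degrees(np.arctan2(v[1],v[0])).round(1))
hsv=cv2.cvtColor(p,cv2.COLOR_RGB2HSV);print(p[147,139],p[171,62],p[200,60],p[140,250],p[120,350],p[60,300])
# lid & tube: low-saturation, bright
m=((hsv[...,1]<28)&(hsv[...,2]>120)).astype(np.uint8)
m[235:]=0;m[:,400:]=0;m=cv2.morphologyEx(m,cv2.MORPH_OPEN,np.ones((2,2)))
cs,_=cv2.findContours(m,cv2.RETR_EXTERNAL,cv2.CHAIN_APPROX_NONE)
for k in cs:
    if cv2.contourArea(k)>60:
        r=cv2.minAreaRect(k);z=.0055 if max(r[1])<80 and min(r[1])<15 else .072
        box=cv2.boxPoints(r);w=ray(c,box,z);print(r,w.round(3).tolist(),w.mean(0).round(4))
E
```

```text
[[ 0.521  -0.2993  0.013 ]
 [ 0.5256 -0.4594  0.013 ]
 [ 0.411  -0.4663  0.013 ]
 [ 0.4043 -0.3006  0.013 ]] centre [ 0.4655 -0.3814  0.013 ]
0.1602 -88.4
0.1658 -87.7
0.1168 0.6
0.1149 3.4
[152 154 144] [151 152 145] [135 128 120] [53 51 50] [89 88 85] [136 129 120]
((81.98530578613281, 222.39443969726562), (6.293712615966797, 86.41944122314453), 82.07308197021484) [[0.382, -0.073, 0.072], [0.397, -0.17, 0.072], [0.389, -0.17, 0.072], [0.374, -0.072, 0.072]] [ 0.3854 -0.1215  0.072 ]
((224.20004272460938, 209.10003662109375), (27.280029296875, 9.838699340820312), 26.56505012512207) [[0.38, -0.239, 0.006], [0.393, -0.246, 0.006], [0.376, -0.277, 0.006], [0.363, -0.27, 0.006]] [ 0.3779 -0.258   0.0055]
((59.854583740234375, 172.78977966308594), (8.024248123168945, 60.82417297363281), 65.82089233398438) [[0.414, -0.012, 0.006], [0.447, -0.091, 0.006], [0.437, -0.093, 0.006], [0.404, -0.014, 0.006]] [ 0.4253 -0.0526  0.0055]
((177.66229248046875, 139.08523559570312), (37.56245040893555, 19.01026153564453), 66.37062072753906) [[0.49, -0.226, 0.072], [0.498, -0.244, 0.072], [0.464, -0.255, 0.072], [0.456, -0.236, 0.072]] [ 0.4768 -0.2399  0.072 ]
((138.50001525878906, 150.00001525878906), (65.76092529296875, 54.44721603393555), 45.0) [[0.469, -0.156, 0.072], [0.507, -0.202, 0.072], [0.462, -0.241, 0.072], [0.42, -0.194, 0.072]] [ 0.4648 -0.1984  0.072 ]
```

```bash

python3 -m handwheel '{"grip":[0,0,0,0,0,0,0],"slide":[[0,0.03,0],[0,0.048,0],[0,0.048,0],[0,0.048,0],[0,0.048,0],[0,0.048,0],[0,0.048,0]],"turn":[0,0,0,0,0,0,0]}'
python3 -m handwheel '{"grip":[0,0,0,0,0,0,0,0],"slide":[[0,0.048,0],[0,0.048,0],[0,0.048,0],[0,0.048,0],[0,0.048,0],[0,0.04,0],[0,0,0],[0,0,0]],"turn":[0,0,0,0,0,0,0,0]}'
python3 w.py w2
```

```text
clock: 1.85
tool_pos: [0.432, -0.0625, 0.2313]
tcp_rot: [180.0, -0.0, 0.1]
wrist_force: [1.3, -0.4, 0.6]
finger_gap: 0.0852
gripper_force: 0.0
clock: 2.65
tool_pos: [0.4329, 0.2166, 0.231]
tcp_rot: [179.9, 0.0, 0.3]
wrist_force: [0.3, -0.5, -0.2]
finger_gap: 0.0851
gripper_force: 0.0
2.7 [0.433 0.216 0.231] [1.7995e+02 2.0000e-02 2.1000e-01]
cam [0.512 0.217 0.374] [-0.31 -0.   -0.95] 294.2459688632913
```

View pics/w2.png

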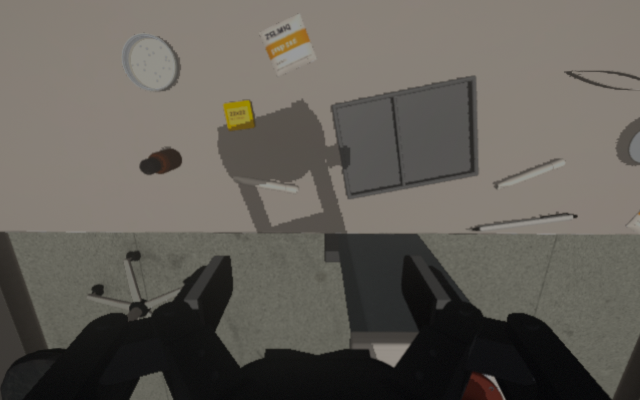

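Tray two rim corners lie at about (331,106), (474,78), (478,173), (349,198); tube 1 runs (234,180)–(299,189), the yellow box is at (240,114), the bottle's cap at (151,166).

```bash
python3 - <<'E'
from h import *
f=np.load('pics/w2.npz');c={k:f[k] for k in f};p=f['p']
q=ray(c,[(332,106),(474,78),(478,173),(349,198)],.013)
print(q.round(4),'centre',q.mean(0).round(4))
for a,b in((0,1),(3,2),(3,0),(2,1)):
    v=q[b]-q[a];print(np.hypot(*v[:2]).round(4),np.degrees(np.arctan2(v[1],v[0])).round(1))
hsv=cv2.cvtColor(p,cv2.COLOR_RGB2HSV)
def rects(m,z,amin=30):
    cs,_=cv2.findContours(m.astype(np.uint8),cv2.RETR_EXTERNAL,cv2.CHAIN_APPROX_NONE)
    for k in cs:
        if cv2.contourArea(k)>amin:
            r=cv2.minAreaRect(k);w=ray(c,cv2.boxPoints(r),z);print(np.round(r[0],1),np.round(r[1],1),w[:,:2].round(3).tolist(),w.mean(0).round(4))
print('box');m=(hsv[...,1]>150)&(hsv[...,0]>20)&(hsv[...,0]<35)&(hsv[...,2]>60);m[:80]=0;m[140:]=0;rects(m,.017)
print('tube2');m=(hsv[...,1]<28)&(hsv[...,2]>120);m[:150]=0;m[205:]=0;m[:,:490]=0;m[:,575:]=0;rects(m,.0055)
print('cap');m=hsv[...,2]<35;m[:140]=0;m[190:]=0;m[:,:130]=0;m[:,190:]=0;rects(m,.06)
print('tube1 ends',ray(c,[(234,180),(299,189)],.0055).round(4))
print('capc',ray(c,[(151,166)],.06).round(4))
cv2.imwrite('pics/w2c.png',cv2.resize(p[85:205,130:320],(0,0),fx=4,fy=4,interpolation=cv2.INTER_CUBIC)[:,:,::-1])
E
```

```text
[[0.5096 0.1985 0.013 ]
 [0.5408 0.0379 0.013 ]
 [0.4307 0.0138 0.013 ]
 [0.3969 0.1741 0.013 ]] centre [0.4695 0.1061 0.013 ]
0.1636 -79.0
0.1638 -78.1
0.1153 12.2
0.1127 12.3
box
[238.7 114.9] [28.7 27.2] [[0.512, 0.325], [0.517, 0.293], [0.486, 0.289], [0.48, 0.321]] [0.4989 0.3071 0.017 ]
tube2
[531.5 174.5] [ 7.1 72.2] [[0.414, -0.017], [0.449, -0.095], [0.44, -0.1], [0.405, -0.022]] [ 0.4271 -0.0586  0.0055]
cap
tube1 ends [[0.4181 0.3223 0.0055]
 [0.4065 0.2388 0.0055]]
capc [[0.4471 0.3949 0.06  ]]
```

View pics/w2c.png

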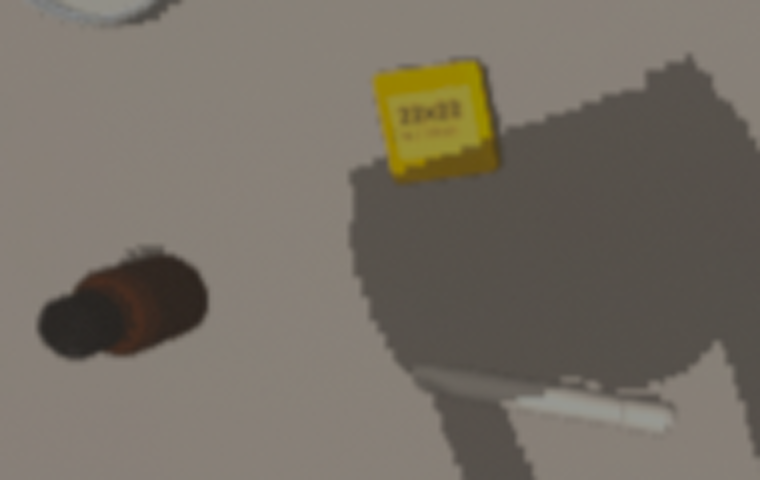

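```bash

python3 -m handwheel '{"grip":[0,0,0,0,0,0,0,0,0,0],"slide":[[-0.002,0.006,-0.01],[-0.003,0.009,-0.015],[-0.003,0.01,-0.015],[-0.003,0.01,-0.015],[-0.003,0.01,-0.015],[-0.003,0.01,-0.015],[-0.002,0.005,-0.015],[-0.002,0.005,-0.015],[0,0,-0.01],[0,0,-0.005]],"turn":[8.2,8.2,8.2,8.2,8.2,8.2,8.2,8.2,8.2,8]}'
python3 -m handwheel '{"grip":[100,100],"slide":[[0,0,-0.01],[0,0,0]],"turn":[0,0]}'
python3 w.py w3
```

```text
clock: 3.7
tool_pos: [0.4118, 0.2799, 0.1]
tcp_rot: [-179.9, 0.1, 82.2]
wrist_force: [-0.3, 0.8, 0.7]
finger_gap: 0.0852
gripper_force: 0.0
clock: 3.9
tool_pos: [0.4114, 0.2803, 0.0897]
tcp_rot: [-179.9, 0.1, 81.8]
wrist_force: [-1.5, -0.7, -0.6]
finger_gap: 0.0586
gripper_force: 0.0
3.95 [0.4117 0.2808 0.0905] [-1.7993e+02  6.0000e-02  8.1830e+01]
cam [0.423 0.359 0.232] [-0.05 -0.31 -0.95] 294.2459688632913
```

View pics/w3.png

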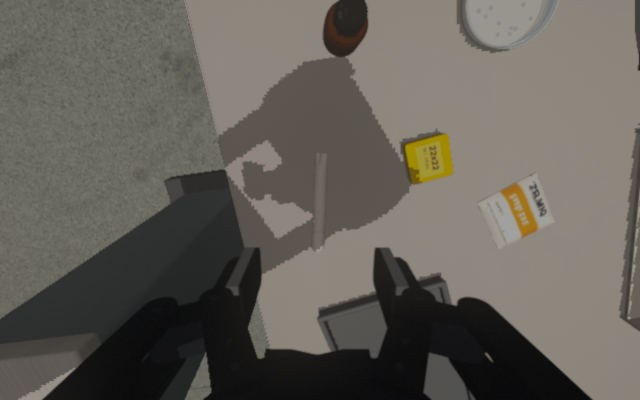

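Tube 1 spans (321,153)–(319,250), between the fingers (left pad 250, right 384); the box is at (429,158), the bottle's cap at (350,15).

```bash
python3 - <<'E'
from h import *
f=np.load('pics/w3.npz');c={k:f[k] for k in f}
q=ray(c,[(321,153),(319,250)],.0055);v=q[0]-q[1];print(q.round(4),q.mean(0).round(4),np.hypot(*v[:2]),np.degrees(np.arctan2(v[1],v[0])))
b=ray(c,[(404,141),(448,134),(454,175),(412,182)],.017);print(b.round(4),b.mean(0).round(4))
print(ray(c,[(350,14)],.06).round(4))
E
```

```text
[[0.4202 0.3224 0.0055]
 [0.407  0.24   0.0055]] [0.4136 0.2812 0.0055] 0.08347089032437148 80.90500086750833
[[0.4809 0.3244 0.017 ]
 [0.5123 0.3248 0.017 ]
 [0.5166 0.2938 0.017 ]
 [0.4853 0.2928 0.017 ]] [0.4988 0.309  0.017 ]
[[0.4452 0.3993 0.06  ]]
```

```bash

python3 -m handwheel '{"grip":[100,100,100,100,100,255,255,255,255,255],"slide":[[0.001,0,-0.02],[0.001,0,-0.025],[0,0,-0.025],[0,0,-0.0165],[0,0,0],[0,0,0],[0,0,0],[0,0,0],[0,0,0],[0,0,0]],"turn":[-1,0,0,0,0,0,0,0,0,0]}' 30
python3 -m handwheel '{"grip":[255,255,255,255,255],"slide":[[0,0,0.01],[0,0,0.02],[0,0,0.02],[0,0,0],[0,0,0]],"turn":[0,0,0,0,0]}'
python3 w.py w4
```

```text
clock: 4.95
tool_pos: [0.4151, 0.2827, 0.0065]
tcp_rot: [179.9, -0.1, 81.1]
wrist_force: [-0.1, -0.4, 6.8]
finger_gap: 0.0093
gripper_force: 31.9
clock: 5.45
tool_pos: [0.4139, 0.2822, 0.0551]
tcp_rot: [180.0, -0.0, 81.1]
wrist_force: [0.4, -0.4, -1.0]
finger_gap: 0.0097
gripper_force: 31.2
5.5 [0.4132 0.2819 0.0541] [-1.7995e+02  3.0000e-02  8.1090e+01]
cam [0.426 0.36  0.198] [-0.05 -0.31 -0.95] 294.2459688632913
```

```bash

python3 -m handwheel '{"grip":[255,255,255,255,255,255,255,255,255,255],"slide":[[0.005,-0.012,0.01],[0.005,-0.015,0.005],[0.006,-0.016,0],[0.006,-0.016,0],[0.006,-0.016,0],[0.006,-0.016,0],[0.005,-0.016,0],[0.005,-0.015,0],[0.003,-0.01,0],[0,0,0]],"turn":[-7.6,-7.7,-7.7,-7.7,-7.7,-7.7,-7.7,-7.7,-7.6,0]}'
python3 w.py w5; cp pics/w5.png /tmp
```

```text
clock: 6.5
tool_pos: [0.46, 0.1491, 0.0683]
tcp_rot: [-180.0, 0.2, 11.9]
wrist_force: [0.3, 0.4, 0.0]
finger_gap: 0.0095
gripper_force: 31.2
6.55 [0.4599 0.1497 0.0684] [-1.7998e+02  1.5000e-01  1.2060e+01]
cam [0.538 0.165 0.211] [-0.31 -0.07 -0.95] 294.2459688632913
```

View pics/w5.png

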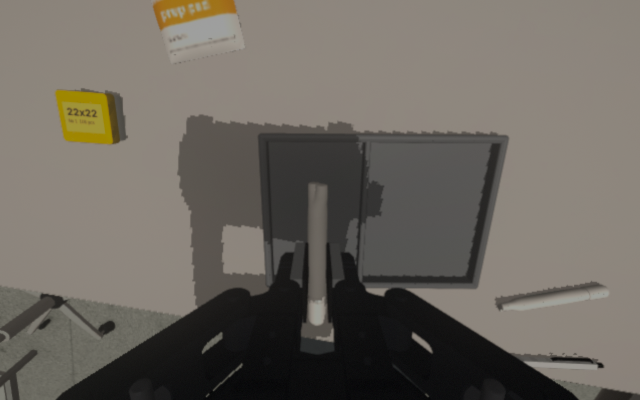

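The tube hangs centred and aligned over tray two's narrow compartment (tray far corners (260,136), (507,138), near right (477,287)).

```bash
python3 - <<'E'
from h import *
f=np.load('pics/w5.npz');c={k:f[k] for k in f}
q=ray(c,[(260,136),(507,138),(477,287)],.013);print(q.round(4),((q[0]+q[2])/2).round(4))
E
python3 -m handwheel '{"grip":[255,255,255,255,255,200,200,200,200,200],"slide":[[0,0,-0.01],[0,0,-0.02],[0,0,-0.02],[0,0,-0.008],[0,0,0],[0,0,0],[0,0,0],[0,0,0],[0,0,0],[0,0,0]],"turn":[0,0,0,0,0,0,0,0,0,0]}'
```

```text
[[0.5098 0.1975 0.013 ]
 [0.5423 0.0374 0.013 ]
 [0.4297 0.0138 0.013 ]] [0.4697 0.1057 0.013 ]
clock: 7.55
tool_pos: [0.461, 0.1501, 0.0121]
tcp_rot: [180.0, -0.0, 12.0]
wrist_force: [0.8, -0.5, 0.6]
finger_gap: 0.0183
gripper_force: 0.0
```

```bash

python3 -m handwheel '{"grip":[200,180,0,0,0,0,0,0,0,0],"slide":[[0,0,0.015],[0,0,0.04],[0,0,0.045],[0.001,-0.03,0.045],[0.001,-0.047,0.02],[0.001,-0.047,0],[0.001,-0.047,0],[0.001,-0.047,0],[0,-0.047,0],[0,-0.047,0]],"turn":[0,0,0,0,0,0,0,0,0,0]}'
python3 -m handwheel '{"grip":[0,0,0],"slide":[[0,-0.037,0],[0,0,0],[0,0,0]],"turn":[0,0,0]}'
python3 w.py w6
```

```text
clock: 8.55
tool_pos: [0.4654, -0.1606, 0.1733]
tcp_rot: [180.0, -0.1, 12.0]
wrist_force: [0.4, -0.0, 0.1]
finger_gap: 0.0856
gripper_force: 0.0
clock: 8.85
tool_pos: [0.4654, -0.196, 0.1728]
tcp_rot: [-180.0, 0.0, 11.9]
wrist_force: [0.2, 0.3, -0.0]
finger_gap: 0.0852
gripper_force: 0.0
8.9 [ 0.4655 -0.1952  0.1728] [-1.7996e+02  1.0000e-02  1.1970e+01]
cam [ 0.543 -0.18   0.316] [-0.3  -0.06 -0.95] 294.2459688632913
```

View pics/w6.png

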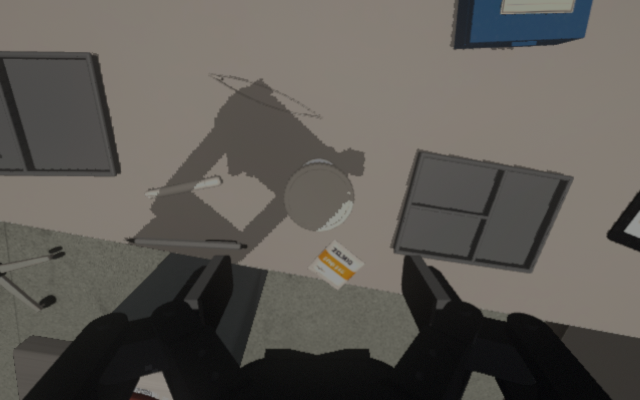

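Cup lid at (319,197), radius ~35 px; tube 2 from (148,192) to (221,181); tray three corners (419,151), (571,178), (531,270), (394,249).

```bash
python3 - <<'E'
from h import *
f=np.load('pics/w6.npz');c={k:f[k] for k in f}
print(ray(c,[(319,197),(284,197),(354,197),(319,232),(319,163)],.072).round(4))
q=ray(c,[(148,192),(221,181)],.0055);v=q[0]-q[1];print(q.round(4),q.mean(0).round(4),np.hypot(*v[:2]),np.degrees(np.arctan2(v[1],v[0])))
q=ray(c,[(419,151),(571,178),(531,270),(394,249)],.013);print(q.round(4),q.mean(0).round(4))
for a,b in((0,1),(3,2),(3,0),(2,1)):
    v=q[b]-q[a];print(np.hypot(*v[:2]).round(4),np.degrees(np.arctan2(v[1],v[0])).round(1))
E
```

```text
[[ 0.468  -0.1978  0.072 ]
 [ 0.4617 -0.1681  0.072 ]
 [ 0.4743 -0.2276  0.072 ]
 [ 0.4356 -0.2048  0.072 ]
 [ 0.4972 -0.1916  0.072 ]]
[[ 0.4143 -0.0177  0.0055]
 [ 0.4434 -0.0947  0.0055]] [ 0.4289 -0.0562  0.0055] 0.08234313481117393 110.64341027458464
[[ 0.5195 -0.2922  0.013 ]
 [ 0.5253 -0.4577  0.013 ]
 [ 0.4135 -0.4639  0.013 ]
 [ 0.4066 -0.2992  0.013 ]] [ 0.4662 -0.3782  0.013 ]
0.1656 -88.0
0.1648 -87.6
0.1131 3.5
0.112 3.2
```

```bash

python3 -m handwheel '{"grip":[0,0,0,0,0,255,255,255,255,255],"slide":[[0.0015,-0.003,-0.02],[0,0,-0.03],[0,0,-0.03],[0,0,-0.03],[0,0,-0.021],[0,0,0],[0,0,0],[0,0,0],[0,0,0],[0,0,0]],"turn":[0,0,0,0,0,0,0,0,0,0]}' 40
python3 -m handwheel '{"grip":[255,255,255,255],"slide":[[0,0,0.01],[0,0,0.03],[0,0,0.03],[0,0,0]],"turn":[0,0,0,0]}'
```

```text
clock: 9.9
tool_pos: [0.468, -0.199, 0.0432]
tcp_rot: [179.9, -0.1, 12.0]
wrist_force: [0.2, -0.6, -0.8]
finger_gap: 0.0597
gripper_force: 43.1
clock: 10.3
tool_pos: [0.4704, -0.2006, 0.1182]
tcp_rot: [179.6, -0.4, 12.0]
wrist_force: [0.7, -0.5, -0.2]
finger_gap: 0.0601
gripper_force: 43.4
```

```bash

python3 -m handwheel '{"grip":[255,255,255,255,255,255,255,255,255,255],"slide":[[0.001,0.02,0],[0.001,0.036,0],[0.001,0.036,0],[0.001,0.036,0],[0.001,0.036,0],[0.001,0.036,0],[0.001,0.036,0],[0.001,0.02,0],[0.001,0.015,0],[0,0,0]],"turn":[0,0,0,0,0,0,0,0,0,0]}'
python3 -m handwheel '{"grip":[255],"slide":[[0,0,0]],"turn":[0]}'
python3 w.py w7
```

```text
clock: 11.3
tool_pos: [0.4758, 0.0738, 0.1118]
tcp_rot: [-180.0, 0.0, 12.1]
wrist_force: [-0.6, -0.6, -0.9]
finger_gap: 0.0598
gripper_force: 43.4
clock: 11.4
tool_pos: [0.4759, 0.0723, 0.1118]
tcp_rot: [180.0, 0.0, 12.0]
wrist_force: [-0.6, -0.2, -0.5]
finger_gap: 0.06
gripper_force: 43.4
11.45 [0.476  0.0719 0.1118] [1.7999e+02 3.0000e-02 1.1970e+01]
cam [0.554 0.089 0.255] [-0.3  -0.07 -0.95] 294.2459688632913
```

View pics/w7.png

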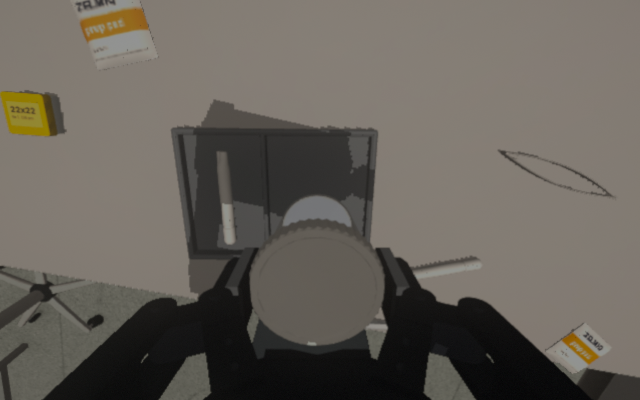

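Tube 1 lies in the narrow compartment (218,152)–(230,243); the cup hangs upright over the broad one. Lowering.

```bash

python3 -m handwheel '{"grip":[255,255,255,255,255,150,100,50,0,0],"slide":[[0,0,-0.02],[0,0,-0.025],[0,0,-0.015],[0,0,-0.005],[0,0,0],[0,0,0],[0,0,0],[0,0,0],[0,0,0],[0,0,0]],"turn":[0,0,0,0,0,0,0,0,0,0]}'
python3 -m handwheel '{"grip":[0,0,0,0,0,0,0,0,0,0],"slide":[[0,0,0],[0,0,0.02],[0,0,0.04],[0,0,0.04],[0,-0.02,0.03],[-0.009,-0.027,0],[-0.01,-0.027,0],[-0.01,-0.027,0],[-0.01,-0.02,0],[-0.008,-0.008,0]],"turn":[0,0,0,0,0,-8,-8.5,-8.5,-8.5,-8.5]}'
python3 -m handwheel '{"grip":[0,0,0,0,0,0,0],"slide":[[0,0,0],[0,0,0],[0,0,-0.02],[0,0,-0.03],[0,0,0],[0,0,0],[0,0,0]],"turn":[-8.5,-8.5,-8.5,-8.5,-5,0,0]}'
python3 w.py w8
```

```text
clock: 12.45
tool_pos: [0.4764, 0.0724, 0.0473]
tcp_rot: [180.0, -0.0, 12.0]
wrist_force: [-1.1, 0.2, -0.3]
finger_gap: 0.0855
gripper_force: 0.0
clock: 13.45
tool_pos: [0.4286, -0.058, 0.177]
tcp_rot: [180.0, -0.0, -30.5]
wrist_force: [-0.1, 0.3, 0.5]
finger_gap: 0.0854
gripper_force: 0.0
clock: 14.15
tool_pos: [0.4295, -0.0567, 0.1275]
tcp_rot: [-180.0, -0.0, -68.9]
wrist_force: [-0.7, 0.4, 0.4]
finger_gap: 0.0855
gripper_force: 0.0
14.2 [ 0.4298 -0.0568  0.1278] [-1.7993e+02 -6.0000e-02 -6.8920e+01]
cam [ 0.458 -0.131  0.27 ] [-0.11  0.29 -0.95] 294.2459688632913
```

View pics/w8.png

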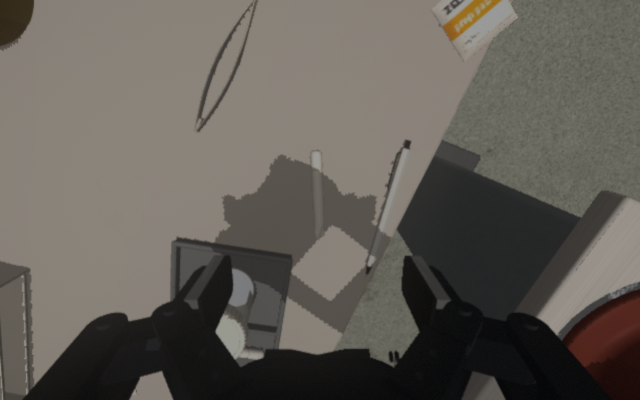

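Tube 2 spans (316,150)–(320,236), a pen lies 70 px to its right, tray two's corner at (292,257); I'll go down with the fingers partly closed.

```bash
python3 - <<'E'
from h import *
f=np.load('pics/w8.npz');c={k:f[k] for k in f}
q=ray(c,[(316,150),(320,237)],.0055);v=q[0]-q[1];print(q.round(4),q.mean(0).round(4),np.hypot(*v[:2]),np.degrees(np.arctan2(v[1],v[0])))
print(ray(c,[(292,257)],.013),ray(c,[(390,195)],.005))
E
```

```text
[[ 0.4444 -0.0946  0.0055]
 [ 0.4099 -0.0162  0.0055]] [ 0.4271 -0.0554  0.0055] 0.08566585362186281 -66.25720587744001
[[0.42902332 0.01054327 0.013     ]] [[ 0.36401477 -0.08023246  0.005     ]]
```

```bash

python3 -m handwheel '{"grip":[170,170,170,170,170,170,255,255,255,255],"slide":[[-0.002,0.001,-0.01],[0,0,-0.02],[0,0,-0.03],[0,0,-0.03],[0,0,-0.02],[0,0,-0.0115],[0,0,0],[0,0,0],[0,0,0],[0,0,0]],"turn":[2,0,0,0,0,0,0,0,0,0]}' 30
python3 -m handwheel '{"grip":[255,255,255,255,255,255],"slide":[[0,0,0],[0,0,0.01],[0,0,0.03],[0,0,0.04],[0,0,0.02],[0,0,0]],"turn":[0,0,0,0,0,0]}'
```

```text
clock: 15.2
tool_pos: [0.4283, -0.0559, 0.0068]
tcp_rot: [-179.9, -0.1, -67.0]
wrist_force: [0.4, -1.2, -0.2]
finger_gap: 0.0098
gripper_force: 32.7
clock: 15.8
tool_pos: [0.4301, -0.0565, 0.1104]
tcp_rot: [-179.6, -0.3, -67.0]
wrist_force: [-0.2, -0.4, 0.1]
finger_gap: 0.0093
gripper_force: 32.7
```

```bash

python3 -m handwheel '{"grip":[255,255,255,255,255,255,255,255,255,255],"slide":[[0.003,-0.02,0],[0.004,-0.038,0],[0.005,-0.04,0],[0.005,-0.045,0],[0.005,-0.045,0],[0.005,-0.045,0],[0.005,-0.045,0],[0.004,-0.045,0],[0.004,-0.03,0],[0,-0.016,0]],"turn":[6.9,7,7,7,7,7,7,7,7,6.6]}'
python3 -m handwheel '{"grip":[255,255,255],"slide":[[0,0,-0.02],[0,0,-0.01],[0,0,0]],"turn":[0,0,0]}'
python3 w.py w9
```

```text
clock: 16.8
tool_pos: [0.4666, -0.4268, 0.1042]
tcp_rot: [-180.0, 0.1, 2.7]
wrist_force: [1.2, 0.0, -0.7]
finger_gap: 0.0094
gripper_force: 32.7
clock: 17.1
tool_pos: [0.4655, -0.4225, 0.0719]
tcp_rot: [-179.7, 0.2, 2.5]
wrist_force: [-0.3, -0.2, -0.8]
finger_gap: 0.0096
gripper_force: 32.7
17.15 [ 0.4662 -0.4231  0.0734] [-1.7982e+02  1.4000e-01  2.5000e+00]
cam [ 0.545 -0.42   0.214] [-0.31 -0.01 -0.95] 294.2459688632913
```

View pics/w9.png

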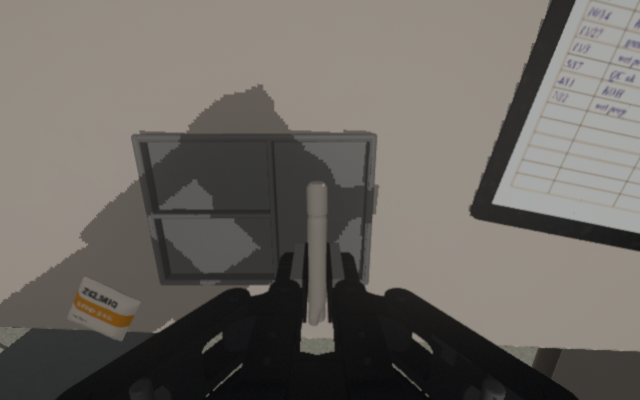

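The tube hangs aligned over tray three's long compartment; rim corners (135,134), (377,134), (369,282), (164,283).

```bash
python3 - <<'E'
from h import *
f=np.load('pics/w9.npz');c={k:f[k] for k in f}
q=ray(c,[(135,134),(377,134),(369,283),(163,283)],.013);print(q.round(4),q.mean(0).round(4))
for a,b in((0,1),(3,2),(3,0),(2,1)):
    v=q[b]-q[a];print(np.hypot(*v[:2]).round(4),np.degrees(np.arctan2(v[1],v[0])).round(1))
E
python3 -m handwheel '{"grip":[255,255,255,255,255,255,200,200,200,200],"slide":[[0.001,-0.002,-0.01],[0,0,-0.02],[0,0,-0.02],[0,0,-0.01],[0,0,-0.003],[0,0,0],[0,0,0],[0,0,0],[0,0,0],[0,0,0]],"turn":[0,0,0,0,0,0,0,0,0,0]}'
```

```text
[[ 0.5196 -0.298   0.013 ]
 [ 0.5269 -0.4604  0.013 ]
 [ 0.411  -0.4667  0.013 ]
 [ 0.4033 -0.3028  0.013 ]] [ 0.4652 -0.382   0.013 ]
0.1626 -87.4
0.1641 -87.3
0.1164 2.4
0.1161 3.1
clock: 18.15
tool_pos: [0.4684, -0.4269, 0.0131]
tcp_rot: [180.0, -0.0, 2.5]
wrist_force: [0.4, 0.7, -0.3]
finger_gap: 0.0184
gripper_force: 0.0
```

```bash

python3 -m handwheel '{"grip":[200,180,0,0,0,0,0,0,0,0],"slide":[[0,0,0.015],[0,0,0.04],[0,0,0.045],[-0.003,0.03,0.045],[-0.003,0.047,0.02],[-0.003,0.049,0],[-0.003,0.049,0],[-0.003,0.049,0],[-0.003,0.049,0],[-0.003,0.049,0]],"turn":[0,0,0,0,0,0,0,0,0,0]}'
python3 -m handwheel '{"grip":[0,0,0,0,0,0,0,0,0,0],"slide":[[0,0.049,0],[0,0.049,0],[0,0.049,0],[0,0.049,0],[0,0.049,0],[0,0.049,0],[0,0.049,0],[0,0.049,0],[0,0.049,0],[0,0.045,0]],"turn":[0,0,0,0,0,0,0,0,0,0]}'
python3 -m handwheel '{"grip":[0,0,0],"slide":[[0,0.015,-0.02],[0,0,-0.02],[0,0,0]],"turn":[0,0,0]}'
python3 w.py w10
```

```text
clock: 19.15
tool_pos: [0.4472, -0.1063, 0.175]
tcp_rot: [180.0, -0.1, 2.4]
wrist_force: [0.8, 0.2, 0.3]
finger_gap: 0.0853
gripper_force: 0.0
clock: 20.15
tool_pos: [0.4472, 0.3806, 0.1751]
tcp_rot: [-179.9, -0.1, 2.5]
wrist_force: [-0.2, -0.4, -0.2]
finger_gap: 0.0853
gripper_force: 0.0
clock: 20.45
tool_pos: [0.4456, 0.3925, 0.1312]
tcp_rot: [179.8, 0.3, 2.6]
wrist_force: [0.0, -0.2, -0.1]
finger_gap: 0.0852
gripper_force: 0.0
20.5 [0.4465 0.3926 0.1329] [1.7992e+02 1.3000e-01 2.5100e+00]
cam [0.525 0.396 0.274] [-0.31 -0.02 -0.95] 294.2459688632913
```

View pics/w10.png

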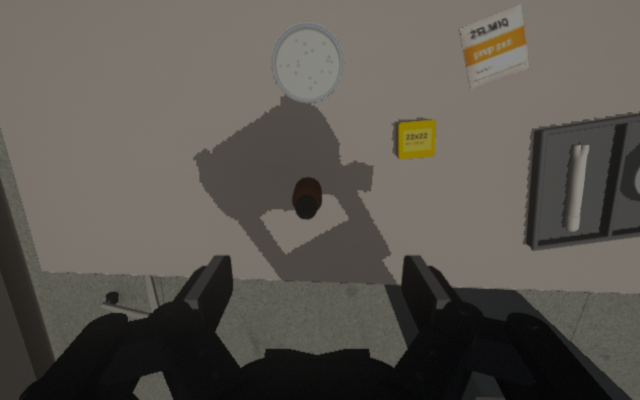

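Bottle cap top at (306,208), box about (397–437, 120–159), tube 1 lying flat in tray two at right.

```bash
python3 - <<'E'
from h import *
f=np.load('pics/w10.npz');c={k:f[k] for k in f};p=f['p']
print(ray(c,[(306.5,208),(295,208),(317,208)],.06).round(4))
print(ray(c,[(307,177)],.005).round(4),'back of foot, expect x0+.013')
hsv=cv2.cvtColor(p,cv2.COLOR_RGB2HSV)
m=(hsv[...,1]>150)&(hsv[...,0]>20)&(hsv[...,0]<35)&(hsv[...,2]>60);m[:,450:]=0
k=max(cv2.findContours(m.astype(np.uint8),0,1)[0],key=cv2.contourArea)
b=cv2.boxPoints(cv2.minAreaRect(k));w=ray(c,b,.017);print(b.round(0).tolist(),w.round(4),w.mean(0).round(4))
E
```

```text
[[0.4477 0.3999 0.06  ]
 [0.4473 0.4088 0.06  ]
 [0.448  0.3918 0.06  ]]
[[0.4586 0.4014 0.005 ]] back of foot, expect x0+.013
[[397.0, 120.0], [435.0, 120.0], [435.0, 158.0], [397.0, 158.0]] [[0.5143 0.3271 0.017 ]
 [0.5157 0.2951 0.017 ]
 [0.4837 0.2895 0.017 ]
 [0.4822 0.3228 0.017 ]] [0.499  0.3086 0.017 ]
```

```bash

python3 -m handwheel '{"grip":[0,0,0,0,0,0,255,255,255,255],"slide":[[0.0005,0.0075,-0.01],[0,0,-0.02],[0,0,-0.03],[0,0,-0.03],[0,0,-0.02],[0,0,-0.013],[0,0,0],[0,0,0],[0,0,0],[0,0,0]],"turn":[0,0,0,0,0,0,0,0,0,0]}' 40
python3 -m handwheel '{"grip":[255,255,255,255,255,255],"slide":[[0,0,0],[0,0,0],[0,0,0.01],[0,0,0.03],[0,0,0.04],[0,0,0]],"turn":[0,0,0,0,0,0]}'
```

```text
clock: 21.5
tool_pos: [0.449, 0.4013, 0.0123]
tcp_rot: [-179.9, -0.1, 2.5]
wrist_force: [0.1, 0.6, 0.0]
finger_gap: 0.0281
gripper_force: 0.0
clock: 22.1
tool_pos: [0.4514, 0.403, 0.0977]
tcp_rot: [-179.6, -0.6, 2.5]
wrist_force: [0.5, 1.1, 0.5]
finger_gap: 0.0243
gripper_force: 39.3
```

```bash

python3 -m handwheel '{"grip":[255,255,255,255,255,255,255,255,255,255],"slide":[[0,-0.01,0.03],[0.003,-0.03,0.02],[0.003,-0.045,0],[0.003,-0.047,0],[0.003,-0.047,0],[0.003,-0.047,0],[0.003,-0.047,0],[0.003,-0.047,0],[0.003,-0.047,0],[0.003,-0.047,0]],"turn":[0,0,0,0,0,0,0,0,0,0]}'
python3 -m handwheel '{"grip":[255,255,255,255,255,255,255,255,255,255],"slide":[[0.003,-0.047,0],[0.003,-0.047,0],[0.003,-0.047,0],[0.003,-0.047,0],[0.003,-0.047,0],[0.001,-0.047,0],[0,-0.03,0],[0,-0.015,-0.02],[0,0,-0.03],[0,0,-0.01]],"turn":[0,0,0,0,0,0,0,0,0,0]}'
python3 -m handwheel '{"grip":[255,255],"slide":[[0,0,0],[0,0,0]],"turn":[0,0]}'
python3 w.py w11
```

```text
clock: 23.1
tool_pos: [0.4744, -0.0152, 0.1404]
tcp_rot: [-180.0, -0.0, 2.5]
wrist_force: [0.8, 0.6, 0.3]
finger_gap: 0.0245
gripper_force: 39.5
clock: 24.1
tool_pos: [0.4888, -0.3393, 0.0768]
tcp_rot: [-179.7, 0.3, 2.4]
wrist_force: [-0.6, 1.0, -0.6]
finger_gap: 0.0242
gripper_force: 39.5
clock: 24.3
tool_pos: [0.4913, -0.3402, 0.0812]
tcp_rot: [180.0, -0.0, 2.5]
wrist_force: [-0.5, -0.0, -0.1]
finger_gap: 0.0245
gripper_force: 39.5
24.35 [ 0.4918 -0.3406  0.082 ] [ 1.7992e+02 -9.0000e-02  2.5300e+00]
cam [ 0.57  -0.337  0.224] [-0.31 -0.01 -0.95] 294.2459688632913
```

View pics/w11.png

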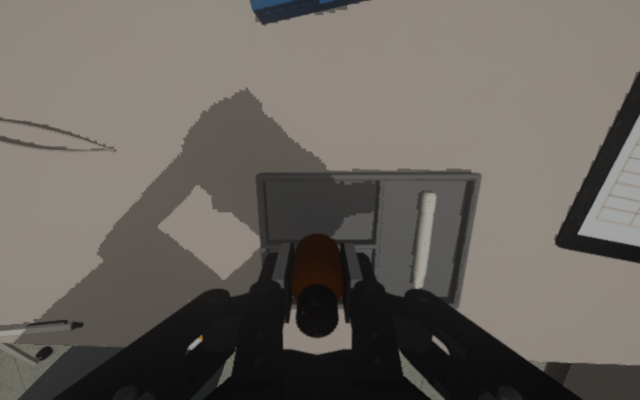

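Tube 2 lies in the long compartment ((427,195)–(419,288)); the bottle is upright over the farther small one.

```bash

python3 -m handwheel '{"grip":[255,255,255,255,255,255,180,150,150,150],"slide":[[0,-0.0045,-0.01],[0,0,-0.02],[0,0,-0.02],[0,0,-0.012],[0,0,-0.004],[0,0,0],[0,0,0],[0,0,0],[0,0,0],[0,0,0]],"turn":[0,0,0,0,0,0,0,0,0,0]}'
python3 -m handwheel '{"grip":[150,150,150,0,0,0,0,0,0,0],"slide":[[0,0,0.02],[0,0,0.04],[0,0,0.05],[0,0.02,0.04],[0,0.04,0],[0,0.049,0],[0,0.049,0],[0,0.049,0],[0,0.049,0],[0,0.049,0]],"turn":[0,0,0,0,0,0,0,0,0,0]}'
python3 -m handwheel '{"grip":[0,0,0,0,0,0,0,0,0,0],"slide":[[0,0.049,0],[0,0.049,0],[0,0.049,0],[0,0.049,0],[0,0.049,0],[0,0.049,0],[0,0.034,0],[0,0.016,-0.02],[0,0,-0.02],[0,0,0]],"turn":[0.7,0.7,0.7,0.7,0.7,0.7,0.7,0.6,0,0]}'
python3 w.py w12
```

```text
clock: 25.35
tool_pos: [0.491, -0.345, 0.0146]
tcp_rot: [180.0, -0.0, 2.5]
wrist_force: [-0.4, 0.3, -0.0]
finger_gap: 0.0351
gripper_force: 0.0
clock: 26.35
tool_pos: [0.4906, -0.0381, 0.1648]
tcp_rot: [180.0, -0.0, 2.5]
wrist_force: [0.6, 0.0, 0.6]
finger_gap: 0.0854
gripper_force: 0.0
clock: 27.35
tool_pos: [0.4886, 0.3036, 0.121]
tcp_rot: [179.9, 0.4, 8.1]
wrist_force: [-0.6, -1.1, -0.6]
finger_gap: 0.0852
gripper_force: 0.0
27.4 [0.4896 0.3037 0.1228] [179.93   0.21   8.02]
cam [0.568 0.315 0.263] [-0.31 -0.05 -0.95] 294.2459688632913
```

View pics/w12.png

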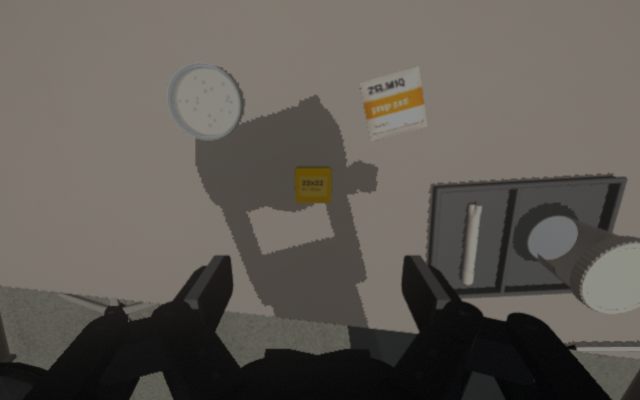

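Box about (295–333, 167–203), aligned with the tool; tube 1 and the cup sit in tray two at right.

```bash
python3 - <<'E'
from h import *
f=np.load('pics/w12.npz');c={k:f[k] for k in f};p=f['p']
hsv=cv2.cvtColor(p,cv2.COLOR_RGB2HSV)
m=(hsv[...,1]>130)&(hsv[...,0]>18)&(hsv[...,0]<35)&(hsv[...,2]>40);m[:150]=0
k=max(cv2.findContours(m.astype(np.uint8),0,1)[0],key=cv2.contourArea)
q=ray(c,k.reshape(-1,2)+0.0,.017)[:,:2]
print(cv2.minAreaRect((q*1000).astype(np.float32)))
w=ray(c,[(295,167),(332,167),(333,201),(296,202)],.017);print(w.round(4),w.mean(0).round(4))
E
```

```text
((499.7288818359375, 308.0797424316406), (31.478059768676758, 31.502349853515625), 8.06351089477539)
[[0.5132 0.3252 0.017 ]
 [0.5176 0.294  0.017 ]
 [0.4876 0.2884 0.017 ]
 [0.4821 0.3206 0.017 ]] [0.5001 0.3071 0.017 ]
```

```bash

python3 -m handwheel '{"grip":[0,0,0,0,0,0,255,255,255,255],"slide":[[0.0095,0.004,-0.01],[0,0,-0.02],[0,0,-0.03],[0,0,-0.03],[0,0,-0.02],[0,0,-0.0075],[0,0,0],[0,0,0],[0,0,0],[0,0,0]],"turn":[0,0,0,0,0,0,0,0,0,0]}' 40
python3 -m handwheel '{"grip":[255,255,255,255,255,255],"slide":[[0,0,0],[0,0,0],[0,0,0.02],[0,0,0.04],[0,0,0.05],[0,0,0.02]],"turn":[0,0,0,0,0,0]}'
```

```text
clock: 28.4
tool_pos: [0.5019, 0.3086, 0.0091]
tcp_rot: [-179.9, -0.2, 8.0]
wrist_force: [2.4, 1.6, 1.0]
finger_gap: 0.0303
gripper_force: 40.0
clock: 29.0
tool_pos: [0.5027, 0.3092, 0.1427]
tcp_rot: [-179.9, -0.4, 8.0]
wrist_force: [0.6, 0.9, 0.0]
finger_gap: 0.0305
gripper_force: 39.7
```

```bash

python3 -m handwheel '{"grip":[255,255,255,255,255,255,255,255,255,255],"slide":[[0,-0.016,0],[-0.004,-0.04,0],[-0.005,-0.045,0],[-0.005,-0.045,0],[-0.005,-0.045,0],[-0.005,-0.045,0],[-0.005,-0.045,0],[-0.005,-0.045,0],[-0.005,-0.045,0],[-0.005,-0.045,0]],"turn":[0,-0.6,-0.6,-0.6,-0.6,-0.6,-0.6,-0.6,-0.6,-0.6]}'
python3 -m handwheel '{"grip":[255,255,255,255,255,255,255,255,255,255],"slide":[[-0.005,-0.045,0],[-0.005,-0.045,0],[-0.005,-0.045,0],[-0.005,-0.045,0],[0,-0.03,0],[0,-0.02,0],[0,-0.01,-0.01],[0,0,-0.03],[0,0,0],[0,0,0]],"turn":[0,0,0,0,0,0,0,0,0,0]}'
python3 w.py w13
```

```text
clock: 30.0
tool_pos: [0.4542, -0.1097, 0.1349]
tcp_rot: [-179.9, 0.2, 2.5]
wrist_force: [1.1, 0.2, -0.9]
finger_gap: 0.0303
gripper_force: 39.7
clock: 31.0
tool_pos: [0.4357, -0.3462, 0.0954]
tcp_rot: [-179.8, 0.1, 2.7]
wrist_force: [0.4, 0.3, -0.2]
finger_gap: 0.0308
gripper_force: 39.8
31.05 [ 0.4365 -0.347   0.0969] [-1.7995e+02  3.0000e-02  2.6600e+00]
cam [ 0.515 -0.343  0.238] [-0.31 -0.01 -0.95] 294.2459688632913
```

View pics/w13.png

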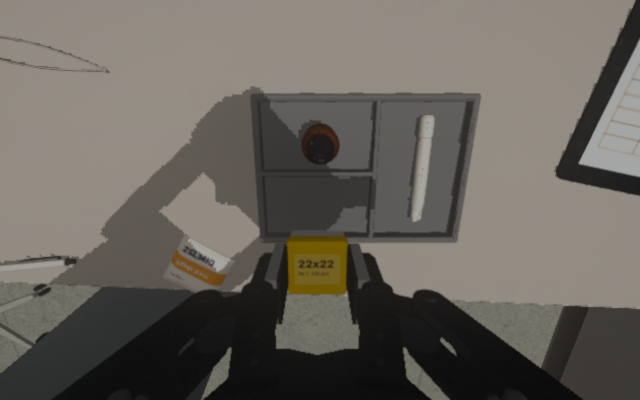

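Bottle stands in the farther compartment (320,145), tube 2 flat at (423,168), and the box hangs square over the nearer one.

```bash

python3 -m handwheel '{"grip":[255,255,255,255,255,255,255,160,140,140],"slide":[[0,0,-0.01],[0,0,-0.02],[0,0,-0.025],[0,0,-0.02],[0,0,-0.007],[0,0,-0.0015],[0,0,0],[0,0,0],[0,0,0],[0,0,0]],"turn":[0,0,0,0,0,0,0,0,0,0]}'
python3 -m handwheel '{"grip":[140,140,140,140,140,140,140,140,140,140],"slide":[[0,0,0],[0,0,0.015],[0,0,0.04],[0,0,0.045],[0,0,0.04],[-0.015,0,0],[-0.015,0,0],[0,0,0],[0,0,0],[0,0,0]],"turn":[0,0,0,0,0,0,0,0,0,0]}'
python3 w.py w14
python3 - <<'E'
from h import *
f=np.load('pics/w14.npz');c={k:f[k] for k in f};p=f['p'];d=f['d']
hsv=cv2.cvtColor(p,cv2.COLOR_RGB2HSV)
m=(hsv[...,1]>130)&(hsv[...,0]>18)&(hsv[...,0]<35)&(hsv[...,2]>40)
k=max(cv2.findContours(m.astype(np.uint8),0,1)[0],key=cv2.contourArea)
q=ray(c,k.reshape(-1,2)+0.0,.020)[:,:2]
r=cv2.minAreaRect((q*1000).astype(np.float32));print(r)
def h(u,v):
    z=float(d[int(v),int(u)]);a=ray(c,[(u,v)],0)[0];o=-c['R'].T@c['t'];zc=c['R'][2]@a+c['t'][2];return o+(a-o)*z/zc
M=cv2.moments(k);u,v=M['m10']/M['m00'],M['m01']/M['m00'];print(u,v,'box top',h(u,v).round(4))
a=np.radians(2.6);R=np.array([[np.cos(a),np.sin(a)],[-np.sin(a),np.cos(a)]])
print('in tray frame',R@(np.array(r[0])/1000-[.4653,-.3815]))
# top camera: cup lid and bottle heights
t,dt=optics.read_camera('top');ct=optics.camera_params('top')
K=np.array([[ct['fx'],0,ct['cx']],[0,ct['fy'],ct['cy']],[0,0,1]])
for n,X in(('cup',(.4768,.0718,.075)),('tube1',(.461,.150,.014)),('bottle',(.4915,-.345,.063)),('tube2',(.468,-.4265,.014)),('box',(.436,-.348,.02))):
    uv=cv2.projectPoints(np.array([X]),cv2.Rodrigues(ct['R'])[0],ct['t'],K,ct['dist'])[0].ravel();zc=ct['R'][2]@X+ct['t'][2]
    u,v=uv.round().astype(int);print(n,uv.round(0),t[v,u],'height',np.round(X[2]+zc-np.median(dt[v-1:v+2,u-1:u+2]),4))
E
```

```text
clock: 32.05
tool_pos: [0.437, -0.3485, 0.0146]
tcp_rot: [179.9, -0.1, 2.6]
wrist_force: [0.2, -0.1, -0.3]
finger_gap: 0.0385
gripper_force: 0.0
clock: 33.05
tool_pos: [0.406, -0.3474, 0.1521]
tcp_rot: [-179.9, 0.1, 2.6]
wrist_force: [0.6, 0.4, -0.4]
finger_gap: 0.0389
gripper_force: 0.0
33.1 [ 0.4062 -0.3475  0.1523] [-1.799e+02  7.000e-02  2.590e+00]
cam [ 0.485 -0.344  0.295] [-0.31 -0.01 -0.95] 294.2459688632913
((435.01776123046875, -349.4920349121094), (31.272645950317383, 32.11862564086914), 2.6450257301330566)
320.25757575757575 159.37373737373738 box top [ 0.4354 -0.3496  0.0199]
in tray frame [-0.02879909  0.03334871]
cup [313. 191.] [218 222 220] height 0.0732
tube1 [291. 198.] [211 211 201] height 0.0114
bottle [440. 191.] [24 22 24] height 0.0619
tube2 [460. 200.] [35 18 14] height 0.4382
box [438. 209.] [60 52 27] height 0.2518
```

```bash
python3 -c "
from bench import ticket;print(ticket.close_job())"
```

```text
the job is handed in; nothing more can be done
None
```

Both kits are made up in the order asked and the job is handed in at about 33 s of robot time, with every item placed, released and checked by camera; I viewed 16 pictures, two over the 14 allowed.

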